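# Set out the seasonings round the bowl and the drum

## Task

Set out the seasonings for the cook: stand the yellow-lidded spice jar in the middle between the brown bowl and the cardboard drum, in line with both; stand the red-capped shaker just left of that jar, and the white bottle with the blue cap (lift it straight up out of its wooden holder) just left of the brown bowl, each with about 3 cm clear between. Set the small white lidded tub centred on top of the drum. Left is the robot's left, square to the line from bowl to drum; leave the red bottle in the holder, the dark-capped shaker and the black-lidded jar where they are.

Things in the scene. Friction and masses are not known exactly. Their poses are not given: they have to be found in the camera images.
- bowl: Brown lacquer bowl, 88 mm across at the rim, 40 mm high, fixed to the worktop. Origin: centre of its underside. z up; its x axis lies along the line through bowl and drum and points away from the robot (the drum stands 190 mm from the bowl, centre to centre, at +x or at -x, so either may be the nearer); its y axis points to the left, square to that line.
- drum: Brown cardboard drum with a grey metal lid, 100 mm across, 94 mm high, fixed to the worktop; its lid does not come off and its top (94 mm up) is the place for the tub. Origin: centre of its underside; its axes are parallel to the bowl's.
- holder: Wooden bottle holder, a fixed block 62 x 116 x 72 mm with two round wells in its top, 30 mm wide and 60 mm deep, at y = -27.5 and +27.5 mm in its frame. Origin: centre of its underside, z up. Each well holds one bottle.
- white_bottle: White sauce bottle with a blue cap, loose, upright in either well of the holder. 27 mm diameter (straight up to 117 mm for gripping, though it looks slimmer towards the neck), cap 18 mm wide on top, 138 mm high in all, about 0.16 kg; while in the well its lowest 60 mm are hidden. Origin: centre of its underside, z up.
- red_bottle: Red sauce bottle with a red cap, 27 mm diameter, 116 mm high, in the other well of the holder; it stays there. Origin: centre of its underside, z up.
- spice_jar: Clear spice jar with a yellow lid, loose, upright, 42 mm across (nearly round), 96 mm high, its lid the top 20 mm, about 0.11 kg. Origin: centre of its underside, z up.
- red_shaker: Slim dark brown spice shaker with a red cap, loose, upright, 24 mm diameter, 80 mm high, about 0.09 kg. Origin: centre of its underside, z up.
- tub: Small off-white tub with a white lid (lid fixed on), loose, upright. Lid 69 mm along its x and 60 mm along its y, its rim from 37 to 46 mm up; the body tapers below the lid; 46 mm high, about 0.11 kg. Origin: centre of its underside, z up.
- dark_shaker: Slim grey spice shaker with a dark cap, 24 mm diameter, 68 mm high, loose; it stays where it is. Origin: centre of its underside.
- black_lid_jar: Clear jar with white contents and a black lid, 51 mm diameter, 85 mm high, loose; it stays where it is. Origin: centre of its underside.
Things that resemble listed ones, but are neither listed nor needed, are in the scene too. There is more than one size of the tub; the job needs the largest.

How it is judged:
At the end, for the whole second after the job is handed in: Jar midway between bowl and drum (within 13 mm); white bottle left of the bowl, centres 72-102 mm apart, within 15 mm of square; red-capped shaker left of the jar, centres 48-80 mm apart, within 20 mm of the middle; tub on the drum, centred within 13 mm; all upright and at rest (horizontal distance between spice_jar and bowl below 0.108 m and horizontal distance between spice_jar and drum below 0.108 m and y of spice_jar in the frame of bowl between -0.015 and 0.015 m and x of white_bottle in the frame of bowl between -0.015 and 0.015 m and y of white_bottle in the frame of bowl between 0.0725 and 0.1025 m and horizontal distance between red_shaker and spice_jar between 0.048 and 0.08 m and y of red_shaker in the frame of bowl above 0.04 m and (x of red_shaker in the frame of bowl between 0.075 and 0.115 m or x of red_shaker in the frame of bowl between -0.115 and -0.075 m) and horizontal distance between tub and drum below 0.013 m and height (world z) of tub between 0.088 and 0.099 m and angle between each of spice_jar, white_bottle, red_shaker, tub's own z axis and vertical below 0.1 rad and linear speed of each of spice_jar, white_bottle, red_shaker, tub below 0.02 m/s and height (world z) of spice_jar between -0.004 and 0.006 m and height (world z) of white_bottle between -0.004 and 0.006 m and height (world z) of red_shaker between -0.004 and 0.006 m); the robot touches nothing.
It fails at once if the red bottle leaves its place in the holder (distance of red_bottle from where it was at the start of the episode above 0.02 m).
It fails at once if the dark-capped shaker is moved more than 20 mm (distance of dark_shaker from where it was at the start of the episode above 0.02 m).
It fails at once if the black-lidded jar is moved more than 20 mm (distance of black_lid_jar from where it was at the start of the episode above 0.02 m).
It also fails if it takes over 115 s, if anything falls off the work surface, if the arm or the gripper's body presses on something with over 40 N, if the wrist force passes 120 N, or if a joint passes its speed limit or range.

## Robot

A 6-joint arm with a two-finger parallel gripper is mounted at the origin on a cart in front of the work surface, level with it; the furniture and walls round the work are solid. World frame = base frame: x ahead of the robot, y to its left, z up, the work surface at z = 0. Lengths are in m, angles in rad, forces in N, time in s.
With the tool pointing down it reaches from about 0.35 to 0.775 m from the base axis. Payload 5.5 kg.
Tool frame: the origin (TCP) lies between the finger pads; the fingertips stand env.nose_length ahead of it and the grasp point (between the pads) lies 8 mm behind it (env.nose_length is the distance from the TCP to the fingertips, in m); z points along the fingers, y is the direction in which the jaws open and shut (so a half turn about z gives the same grasp; the last joint's range is limited). The gripper opens to 85 mm and grips with 20 to 120 N. Pads are 22 mm wide; open, the fingers measure 114 mm over their backs; the gripper's body (76 mm by 85 mm) begins 54 mm behind the grasp point. The pads swing forward as they close: fully open they stand 13 mm farther back than shut.
Start: joints at [-1.275, 0.313, 0.046, 1.304, 0, 1.431], TCP at [0.243, -0.521, 0.242] pointing down, gripper open.
Joint ranges: [-2.76, 2.76], [-0.86, 1.69], [-1.03, 1.26], [-2.2, 2.34], [-1.47, 1.5], [-3.14, 3.14]. Speed limits (rad/s): [2.57, 2.57, 3.14, 3.14, 3.14, 3.14].

## Interface

Orientations are given as a unit quaternion [w, x, y, z].
In Python, from workcell import env gives the robot as it stands. The module is installed in compiled form; this text tells all that it offers.
- The arm moves only by the shell command python3 -m creep 'ROWS' [FORCE]. ROWS is a JSON object of lists of equal length, an entry for each row: "hand": the finger opening in mm, from 0 to 85.4; "delta_pos": the shift along the tool's x, y, z scaled (see below), a list of three; "turn": the turn about the tool's z scaled (see below). In form: {"hand": [hand, ...], "delta_pos": [[dx, dy, dz], ...], "turn": [turn, ...]}. A call has exactly 5 rows; each row shifts and turns the commanded pose from where the row before left it, along the tool's axes as they then stand; what a row does not reach is not made up. The controller multiplies each number of a shift by 0.8 m and each number of a turn by 5 degrees. A row lasts 1/12 s, in which the tool goes at most 41.7 mm and 7.16 degrees, less where a joint would pass 70% of its speed; a pose out of reach is approached as far as the arm can. A call with a number of a shift or a turn outside -1 to 1 is refused whole. A call with a gripper value outside its range is refused whole. The fingers move at their own pace and stop on an object; FORCE is the grip in N (left out, the last holds). Time passes only in rows, so rows that do not move let the fingers close, or fill a call up. It gives the time, the measured TCP pose, the force and the opening at its end, in the units of the state.
- env.get_state(): the state, without advancing time (a new reading comes with each control period).
- env.read_camera(name): name is "side" or "top"; returns a dict with "pixels" (480x640x3 uint8, red, green, blue), "depth" (480x640 float32, m along the optical axis (not along the pixel's ray), 0 where there is no reading), "fx", "fy", "cx", "cy" (pixels), "D" ([k1, k2, p1, p2, k3] as OpenCV has them; the pictures are not rectified), "origin" and "orientation" of the camera in the world. Camera axes: x right, y down, z forward; pixel columns grow to the right and rows downward; lengths in m; the calibration is good to about 2 mm. A picture is of the moment at which its call begins.
- env.hand_in(): hands the job in, once; it reports no verdict.
Trained networks look in the newest picture that a camera, given by its name, has taken for a name from the list of things; names that differ only in an ending like _2 or _b are one class to them, and where a whole thing is asked for, a point or a joint stands for the part that bears it (a point fixed in the world has none). Each returns a list of dicts, best first, with "score" (0 to 1); they miss things now and then, are a little off and sometimes report something else, mostly with a low value. They report only what shows in the picture. A call takes as long as a camera call. They do not tell look-alikes from the thing itself.
- env.find_in(camera, target): "location" ([row, column] in pixels, amid what is visible of it).
- env.pinpoint(camera, target): "location" ([row, column] in pixels: a listed point, or the origin of a listed thing).
The state is a dict: "clock": time; "joint_pos": joint angles; "qvel": joint speeds; "tau": joint torques, N m; "tcp_pos": TCP position; "orientation": TCP orientation; "wrist_force": force on the tool from outside, world axes, zero at the start; "ft_torque": the same for the moment, N m; "finger_gap": finger opening in m.
Only numpy, scipy, OpenCV 4.12 (cv2) and the standard library are available. Lean on these libraries where they do the work, as an engineer would, in place of code of your own. Each camera call takes 0.05 s, during which the arm holds its last target.

## Working session

There is one attempt and no reset: what is moved stays moved. The work goes in short steps, Python scripts to look and compute and a shell command to move; the robot and the scene stay as the last step left them, time stands still between calls to the robot, and variables do not carry over. Pictures are saved under pics/ and viewed, and the job is handed in when it is done.

```bash
mkdir -p pics; ls; python3 - <<'E'
from workcell import env
import cv2
s=env.get_state();print(s, env.nose_length)
for c in ("side","top"):
    r=env.read_camera(c)
    cv2.imwrite(f"pics/{c}0.png",r["pixels"][:,:,::-1])
    print(c,{k:r[k] for k in r if k not in("pixels","depth")})
E
```

```text
pics
{'clock': 0.0, 'joint_pos': array([-1.27463047e+00,  3.13998361e-01,  4.49581501e-02,  1.30358684e+00,
        1.61307496e-05,  1.43121597e+00]), 'qvel': array([-0.00192509,  0.00080687,  0.00114777,  0.00021143, -0.00044942,
       -0.0008601 ]), 'tau': array([-5.04841762e-05, -4.80629826e+01,  2.98532546e+01,  1.94659468e-02,
       -2.43795539e-04,  1.43683542e-05]), 'tcp_pos': array([ 0.24255994, -0.5207886 ,  0.24140149]), 'orientation': array([-9.13186826e-04,  9.76358986e-01,  2.16153401e-01, -6.35521954e-05]), 'wrist_force': array([-0.40704474, -0.75509165, -0.62522695]), 'ft_torque': array([0.00323228, 0.05025421, 0.00273114]), 'finger_gap': 0.08541695645050729} 0.011
side {'fx': 490.2411632792545, 'fy': 490.2411632792545, 'cx': 329.49032287115665, 'cy': 238.7951686513439, 'D': array([0.04020921, 0.        , 0.        , 0.        , 0.        ]), 'origin': array([0.41061985, 0.60575342, 0.50375985]), 'orientation': array([ 0.05649475, -0.09223759,  0.86745006, -0.4856243 ])}
top {'fx': 539.2849461843247, 'fy': 539.2849461843247, 'cx': 316.42431892538434, 'cy': 231.32691870503533, 'D': array([-0.16225307,  0.        ,  0.        ,  0.        ,  0.        ]), 'origin': array([ 0.42323145, -0.1137934 ,  0.92196478]), 'orientation': array([-0.0603039 ,  0.71312891, -0.6973967 ,  0.03805842])}
```

View pics/top0.png

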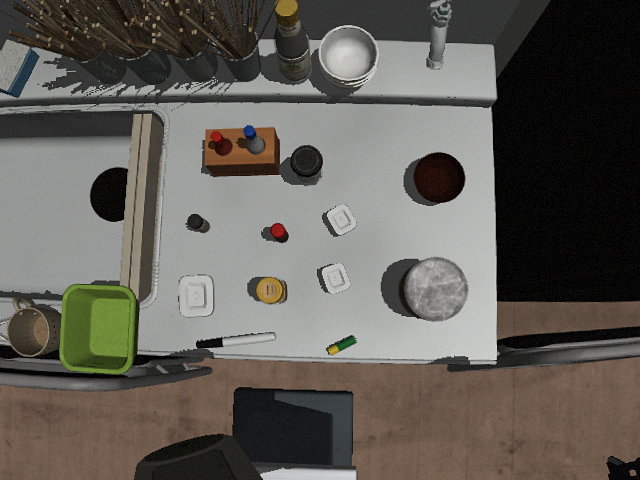

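View pics/side0.png

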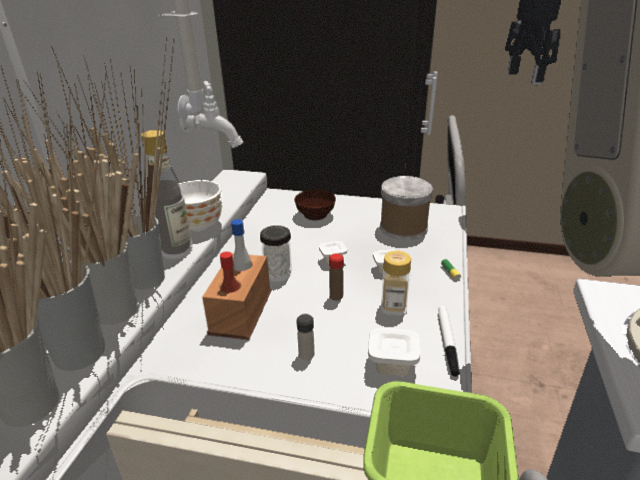

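```bash
cat > h.py <<'E'
from workcell import env
import numpy as np, cv2
from scipy.spatial.transform import Rotation as R
def cam(c):
    r=env.read_camera(c)
    q=r["orientation"]; r["R"]=R.from_quat([q[1],q[2],q[3],q[0]]).as_matrix()
    r["K"]=np.array([[r["fx"],0,r["cx"]],[0,r["fy"],r["cy"]],[0,0,1]])
    return r
def ray(r,row,col):
    u=cv2.undistortPoints(np.array([[[col,row]]],float),r["K"],r["D"])[0,0]
    return r["R"]@np.array([u[0],u[1],1.])
def atz(r,row,col,z):
    d=ray(r,row,col); return r["origin"]+d*(z-r["origin"][2])/d[2]
def dep(r,row,col):
    return r["origin"]+ray(r,row,col)*r["depth"][int(round(row)),int(round(col))]
def cloud(r):
    h,w=r["depth"].shape
    g=np.stack(np.meshgrid(np.arange(w),np.arange(h)),-1).reshape(-1,1,2).astype(float)
    u=cv2.undistortPoints(g,r["K"],r["D"])[:,0]
    d=r["depth"].reshape(-1)
    P=(np.c_[u,np.ones(len(u))]*d[:,None])@r["R"].T+r["origin"]
    P[d==0]=np.nan
    return P.reshape(h,w,3)
E
python3 - <<'E'
from h import *
for c in("top","side"):
    r=cam(c)
    for t in "bowl drum holder white_bottle red_bottle spice_jar red_shaker tub dark_shaker black_lid_jar".split():
        f=env.find_in(c,t);p=env.pinpoint(c,t)
        print(c,t,[(np.round(x["location"]).astype(int).tolist(),round(x["score"],2),dep(r,*x["location"]).round(3).tolist()) for x in f][:4],'| pin',[(np.round(x["location"]).astype(int).tolist(),round(x["score"],2),atz(r,*x["location"],0).round(3)[:2].tolist()) for x in p][:4])
E
```

```text
top bowl [([178, 437], 0.68, [0.649, -0.291, 0.01])] | pin [([183, 432], 0.59, [0.641, -0.284])]
top drum [([288, 436], 0.95, [0.456, -0.272, 0.092])] | pin [([289, 427], 0.85, [0.456, -0.274])]
top holder [([159, 242], 0.81, [0.66, 0.04, 0.072]), ([226, 197], 0.28, [0.549, 0.11, 0.064])] | pin [([161, 246], 0.88, [0.676, 0.046]), ([154, 262], 0.31, [0.688, 0.018])]
top white_bottle [([157, 241], 0.75, [0.662, 0.041, 0.072]), ([140, 255], 0.63, [0.68, 0.014, 0.11])] | pin [([153, 262], 0.73, [0.69, 0.017])]
top red_bottle [([146, 220], 0.6, [0.674, 0.072, 0.099])] | pin [([158, 227], 0.81, [0.681, 0.08])]
top spice_jar [([295, 276], 0.82, [0.439, -0.026, 0.093])] | pin [([294, 278], 0.97, [0.444, -0.02])]
top red_shaker [([232, 276], 0.75, [0.538, -0.022, 0.08])] | pin [([234, 284], 0.59, [0.546, -0.026])]
top tub [([282, 338], 0.8, [0.465, -0.123, 0.027]), ([220, 343], 0.64, [0.568, -0.128, 0.028]), ([295, 195], 0.57, [0.437, 0.115, 0.037])] | pin [([223, 342], 0.8, [0.568, -0.127]), ([298, 200], 0.77, [0.432, 0.116])]
top dark_shaker [([223, 198], 0.8, [0.552, 0.109, 0.065])] | pin
[... 741 characters left out ...]
, -0.27])]
side red_shaker [([277, 336], 0.76, [0.54, -0.012, 0.047])] | pin [([298, 336], 0.88, [0.541, -0.019])]
side tub [([349, 392], 0.7, [0.437, 0.12, 0.038]), ([255, 380], 0.62, [0.483, -0.12, 0.026]), ([249, 334], 0.54, [0.567, -0.12, 0.028])] | pin [([369, 392], 0.89, [0.434, 0.119]), ([262, 333], 0.82, [0.567, -0.12]), ([272, 384], 0.48, [0.473, -0.107])]
side dark_shaker [([335, 303], 0.57, [0.557, 0.126, 0.045]), ([349, 390], 0.54, [0.439, 0.121, 0.039])] | pin [([356, 307], 0.59, [0.554, 0.118]), ([212, 315], 0.32, [0.647, -0.3])]
side black_lid_jar [([250, 278], 0.83, [0.645, -0.045, 0.063]), ([250, 242], 0.36, [0.677, 0.026, 0.104])] | pin [([271, 278], 0.74, [0.659, -0.072])]
```

The top view shows the bowl at (437,178), the drum at (436,288), and the holder at (240,150) with the white bottle in its right-hand well. The spice jar is at (270,290) and the red shaker at (278,232). There are three tubs. The one at (196,296) is clearly the largest. The other two are decoys. Next I'll refine the positions with depth.

```bash
cat > m.py <<'E'
from h import *
def circ(P):
    A=np.c_[2*P,np.ones(len(P))]; s=np.linalg.lstsq(A,(P**2).sum(1),rcond=None)[0]
    return s[:2],np.sqrt(s[2]+s[0]**2+s[1]**2)
def band(C,c,rad,z0,z1):
    P=C.reshape(-1,3); m=(np.hypot(P[:,0]-c[0],P[:,1]-c[1])<rad)&(P[:,2]>z0)&(P[:,2]<z1)
    return P[m]
def mec(P):
    (c,r)=cv2.minEnclosingCircle((P[:,:2]).astype(np.float32)); return np.array(c),r
E
python3 - <<'E'
from m import *
T=dict(bowl=((.645,-.287),.06,.03,.05),drum=((.455,-.272),.065,.085,.1),white=((.68,.015),.03,.077,.15),red_b=((.675,.07),.03,.077,.13),jar=((.445,-.022),.035,.08,.105),rsh=((.541,-.022),.025,.066,.09),tub=((.435,.117),.055,.037,.055),dark=((.556,.117),.025,.055,.075),black=((.657,-.067),.035,.07,.095),hold=((.67,.043),.08,.066,.076),tubA=((.467,-.123),.045,.02,.055),tubB=((.568,-.127),.045,.02,.055))
for c in("top","side"):
    r=cam(c);C=cloud(r)
    for k,(p,rad,a,b) in T.items():
        P=band(C,p,rad,a,b)
        if len(P)<5: print(c,k,len(P));continue
        rc=cv2.minAreaRect((P[:,:2]*1000).astype(np.float32))
        mc,mr=mec(P)
        print(c,k,len(P),'med',np.median(P,0).round(3),'mec',mc.round(3),round(float(mr),3),'rect',np.round(rc[0]),np.round(rc[1]),round(rc[2],1),'zmax',P[:,2].max().round(3))
E
```

```text
top bowl 403 med [ 0.66  -0.305  0.037] mec [ 0.643 -0.288] 0.044 rect [ 643. -289.] [86. 87.] 89.1 zmax 0.044
top drum 3258 med [ 0.453 -0.272  0.092] mec [ 0.454 -0.272] 0.05 rect [ 453. -271.] [97. 99.] 0.5 zmax 0.098
top white 316 med [0.678 0.016 0.105] mec [0.683 0.018] 0.014 rect [681.  17.] [21. 26.] 31.0 zmax 0.15
top red_b 238 med [0.677 0.071 0.117] mec [0.679 0.073] 0.011 rect [679.  73.] [21. 20.] 1.1 zmax 0.13
top jar 577 med [ 0.446 -0.016  0.095] mec [ 0.446 -0.015] 0.021 rect [447. -15.] [40. 40.] 1.4 zmax 0.1
top rsh 180 med [ 0.542 -0.024  0.079] mec [ 0.542 -0.023] 0.012 rect [542. -23.] [22. 23.] 4.3 zmax 0.083
top tub 1345 med [0.435 0.112 0.042] mec [0.435 0.112] 0.04 rect [436. 112.] [68. 59.] 2.3 zmax 0.049
top dark 183 med [0.556 0.114 0.067] mec [0.556 0.116] 0.013 rect [557. 115.] [23. 23.] 37.5 zmax 0.071
top black 824 med [ 0.654 -0.067  0.084] mec [ 0.656 -0.066] 0.026 rect [655. -66.] [51. 50.] 59.9 zmax 0.089
top hold 1938 med [0.675 0.046 0.071] mec [0.683 0.046] 0.066 rect [682.  46.] [ 62. 117.] 1.8 zmax 0.076
top tubA 639 med [ 0.47  -0.117  0.028
[... 785 characters left out ...]
 ] 0.012 rect [542. -20.] [22. 22.] 11.8 zmax 0.083
side tub 1623 med [0.435 0.115 0.042] mec [0.435 0.114] 0.039 rect [435. 114.] [67. 60.] 3.9 zmax 0.046
side dark 262 med [0.555 0.122 0.067] mec [0.555 0.118] 0.013 rect [556. 118.] [23. 22.] 29.9 zmax 0.07
side black 557 med [ 0.653 -0.056  0.084] mec [ 0.655 -0.064] 0.027 rect [654. -64.] [50. 53.] 0.8 zmax 0.087
side hold 1480 med [0.671 0.069 0.072] mec [0.681 0.048] 0.065 rect [681.  47.] [ 63. 118.] 2.4 zmax 0.076
side tubA 167 med [ 0.483 -0.114  0.029] mec [ 0.474 -0.116] 0.025 rect [ 483. -118.] [50. 29.] 72.9 zmax 0.032
side tubB 326 med [ 0.571 -0.123  0.029] mec [ 0.569 -0.122] 0.026 rect [ 570. -124.] [46. 42.] 32.2 zmax 0.032
```

```bash
cat > g.py <<'E'
from h import *
import sys
def go(x,y,z,psi=None):
    s=env.get_state();q=s["orientation"];M=R.from_quat([q[1],q[2],q[3],q[0]]).as_matrix()
    p=s["tcp_pos"]; ps=np.degrees(np.arctan2(M[1,0],M[0,0]))
    d=M.T@(np.array([x,y,z])-p)/0.8
    print("t",round(s["clock"],2),"tcp",p.round(4),"psi",round(ps,2),"tilt",M[:,2].round(3),"gap",round(s["finger_gap"],4),"F",s["wrist_force"].round(1),"q6",s["joint_pos"][5].round(2))
    print("tool delta/0.8:",d.round(4),"|mm|",round(float(np.linalg.norm(d)*800),1), "" if psi is None else f"turn units {-(psi-ps)/5:.2f}")
a=[float(v) for v in sys.argv[1:]]; go(*a)
E
python3 g.py .446 -.014 .241
python3 - <<'E'
from h import *
C=cloud(cam("top"))
for x0 in np.arange(.7,.86,.01):
    m=(np.abs(C[...,0]-x0)<.005)&(C[...,1]>-.15)&(C[...,1]<.1)
    print(round(x0,2),np.nanpercentile(C[m][:,2],[5,50,95]).round(3))
E
```

```text
t 2.3 tcp [ 0.2427 -0.5213  0.2423] psi 24.97 tilt [ 0. -0. -1.] gap 0.0851 F [ 0.2 -0.5  0. ] q6 1.43
tool delta/0.8: [ 0.498  -0.4676  0.0016] |mm| 546.5 
0.7 [-0.003  0.002  0.074]
0.71 [-0.003  0.001  0.073]
0.72 [-0.003 -0.     0.002]
0.73 [-0.003 -0.001  0.002]
0.74 [-0.003 -0.     0.002]
0.75 [-0.003 -0.001  0.002]
0.76 [-0.003 -0.     0.003]
0.77 [-0.003 -0.     0.3  ]
0.78 [-0.003  0.002  0.267]
0.79 [-0.001  0.039  0.24 ]
0.8 [0.04  0.085 0.271]
0.81 [0.04  0.112 0.24 ]
0.82 [0.041 0.149 0.254]
0.83 [0.041 0.115 0.254]
0.84 [0.04  0.118 0.253]
0.85 [0.04  0.114 0.228]
0.86 [0.041 0.097 0.215]
```

```bash
A='{"hand":[85,85,85,85,85],"delta_pos":[[0.02,-0.019,0],[0.034,-0.032,0],[0.034,-0.032,0],[0.034,-0.032,0],[0.034,-0.032,0]],"turn":[0,0,0,0,0]}'; : ; python3 -m creep '{"hand":[85,85,85,85,85],"delta_pos":[[0.02,-0.019,0],[0.034,-0.032,0],[0.034,-0.032,0],[0.034,-0.032,0],[0.034,-0.032,0]],"turn":[0,0,0,0,0]}'
python3 -m creep '{"hand":[85,85,85,85,85],"delta_pos":[[0.034,-0.032,0],[0.034,-0.032,0],[0.034,-0.032,0],[0.034,-0.032,0],[0.034,-0.032,0]],"turn":[0,0,0,0,0]}'
python3 g.py .446 -.014 .06
```

```text
clock: 2.77
tcp_pos: [0.3064, -0.3606, 0.2423]
orientation: [0.0, 0.976, 0.216, 0.0]
wrist_force: [0.7, 0.5, 0.2]
finger_gap: 0.0848
clock: 3.18
tcp_pos: [0.3758, -0.1869, 0.2426]
orientation: [0.0, 0.976, 0.216, 0.0]
wrist_force: [0.3, -0.5, 0.1]
finger_gap: 0.0851
t 3.18 tcp [ 0.3758 -0.1869  0.2426] psi 24.94 tilt [ 0.001 -0.001 -1.   ] gap 0.0851 F [ 0.3 -0.5  0.1] q6 2.05
tool delta/0.8: [ 0.1706 -0.1591  0.2282] |mm| 261.1
```

```bash
python3 -m creep '{"hand":[85,85,85,85,85],"delta_pos":[[0.034,-0.032,0],[0.034,-0.032,0],[0.034,-0.032,0],[0.034,-0.032,0],[0.034,-0.032,0.02]],"turn":[0,0,0,0,0]}'
python3 -m creep '{"hand":[70,70,70,70,70],"delta_pos":[[0,0,0.03],[0,0,0.02],[0,0,0],[0,0,0],[0,0,0]],"turn":[0,0,0,0,0]}'
python3 g.py .446 -.014 .052
python3 - <<'E'
from m import *
import cv2
r=cam("side");cv2.imwrite("pics/side1.png",r["pixels"][:,:,::-1])
r=cam("top");cv2.imwrite("pics/top1.png",r["pixels"][:,:,::-1])
E
```

```text
clock: 3.6
tcp_pos: [0.4469, -0.0136, 0.2289]
orientation: [0.001, 0.976, 0.216, 0.003]
wrist_force: [1.4, -0.9, 0.5]
finger_gap: 0.0849
clock: 4.02
tcp_pos: [0.4452, -0.0155, 0.1872]
orientation: [0.0, 0.976, 0.216, 0.0]
wrist_force: [-1.0, -0.7, -0.0]
finger_gap: 0.0699
t 4.02 tcp [ 0.4452 -0.0155  0.1872] psi 24.93 tilt [ 0.001 -0.    -1.   ] gap 0.0699 F [-1.  -0.7 -0. ] q6 2.49
tool delta/0.8: [ 0.0016 -0.0014  0.169 ] |mm| 135.2
```

View pics/side1.png

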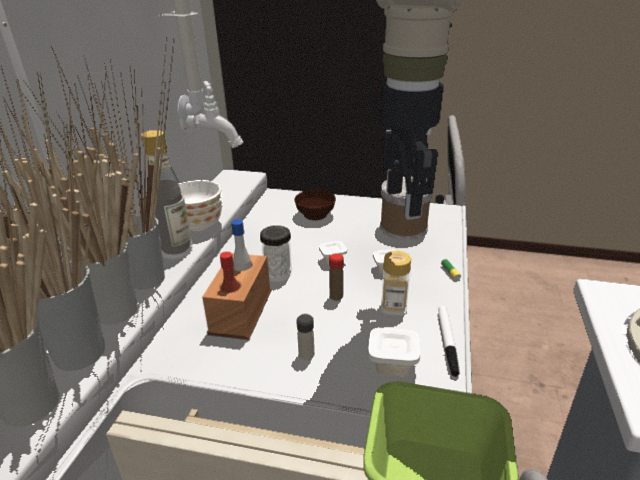

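The open gripper at (410,180) is directly over the jar at (395,280). I'll lower it and grip.

```bash
python3 -m creep '{"hand":[75,75,75,75,75],"delta_pos":[[0.001,-0.001,0.025],[0,0,0.04],[0,0,0.04],[0,0,0.04],[0,0,0.025]],"turn":[0,0,0,0,0]}'
python3 -m creep '{"hand":[30,30,30,30,30],"delta_pos":[[0,0,0],[0,0,0],[0,0,0],[0,0,0],[0,0,0]],"turn":[0,0,0,0,0]}' 40
python3 g.py .446 -.014 .152
```

```text
clock: 4.53
tcp_pos: [0.4447, -0.0146, 0.0488]
orientation: [-0.0, 0.977, 0.215, -0.0]
wrist_force: [-0.8, -0.1, 0.1]
finger_gap: 0.0751
clock: 4.95
tcp_pos: [0.4466, -0.0145, 0.0519]
orientation: [0.001, 0.976, 0.216, 0.001]
wrist_force: [0.7, -0.0, -0.8]
finger_gap: 0.0446
t 4.95 tcp [ 0.4466 -0.0145  0.0519] psi 24.96 tilt [ 0.003 -0.001 -1.   ] gap 0.0446 F [ 0.7 -0.  -0.8] q6 2.49
tool delta/0.8: [-1.000e-04 -6.000e-04 -1.251e-01] |mm| 100.1
```

```bash
python3 -m creep '{"hand":[30,30,30,30,30],"delta_pos":[[0,0,0],[0,0,0],[0,0,0],[0,0,-0.01],[0,0,-0.02]],"turn":[0,0,0,0,0]}' 40
python3 -m creep '{"hand":[30,30,30,30,30],"delta_pos":[[0,0,-0.035],[0,0,-0.035],[0,0,0],[0,0,0],[0,0,0]],"turn":[0,1,1,1,1]}'
python3 g.py .5485 -.279 .131 -5.3
```

```text
clock: 5.37
tcp_pos: [0.4435, -0.0137, 0.0737]
orientation: [-0.001, 0.976, 0.216, -0.002]
wrist_force: [-0.9, -0.0, -1.2]
finger_gap: 0.0447
clock: 5.78
tcp_pos: [0.4454, -0.014, 0.1315]
orientation: [0.0, 0.999, 0.041, 0.001]
wrist_force: [0.0, 0.5, -1.7]
finger_gap: 0.0445
t 5.78 tcp [ 0.4454 -0.014   0.1315] psi 4.73 tilt [ 0.002 -0.    -1.   ] gap 0.0445 F [ 0.   0.5 -1.7] q6 2.85
tool delta/0.8: [0.1011 0.3407 0.001 ] |mm| 284.3 turn units 2.01
```

```bash
python3 -m creep '{"hand":[30,30,30,30,30],"delta_pos":[[0.006,0.021,0],[0.012,0.042,0],[0.012,0.042,0],[0.012,0.042,0],[0.012,0.042,0]],"turn":[0,0,0,0,0]}'
python3 -m creep '{"hand":[30,30,30,30,30],"delta_pos":[[0.012,0.042,0],[0.012,0.042,0],[0.012,0.042,0],[0.006,0.021,0],[0,0,0]],"turn":[0,0,0,1,1]}'
python3 -m creep '{"hand":[30,30,30,30,30],"delta_pos":[[0,0,0],[0,0,0],[0,0,0],[0,0,0],[0,0,0]],"turn":[0,0,0,0,0]}'
python3 g.py .5485 -.279 .0525 -5.3
python3 - <<'E'
from m import *
r=cam("side");C=cloud(r)
P=band(C,(.5485,-.279),.05,.05,.2);print(len(P))
cv2.imwrite("pics/side2.png",r["pixels"][:,:,::-1])
r=cam("top");cv2.imwrite("pics/top2.png",r["pixels"][:,:,::-1])
E
```

```text
clock: 6.2
tcp_pos: [0.5015, -0.1622, 0.1309]
orientation: [0.0, 0.999, 0.044, 0.0]
wrist_force: [0.3, 0.7, -0.5]
finger_gap: 0.0442
clock: 6.62
tcp_pos: [0.5462, -0.2795, 0.1304]
orientation: [0.001, 0.999, -0.048, 0.001]
wrist_force: [0.2, 0.0, -2.0]
finger_gap: 0.0448
clock: 7.03
tcp_pos: [0.5448, -0.2744, 0.1306]
orientation: [0.0, 0.999, -0.043, 0.0]
wrist_force: [-0.5, -1.0, -0.4]
finger_gap: 0.0446
t 7.03 tcp [ 0.5448 -0.2744  0.1306] psi -4.92 tilt [ 0. -0. -1.] gap 0.0446 F [-0.5 -1.  -0.4] q6 2.63
tool delta/0.8: [0.0051 0.0054 0.0976] |mm| 78.3 turn units 0.08
1146
```

View pics/side2.png

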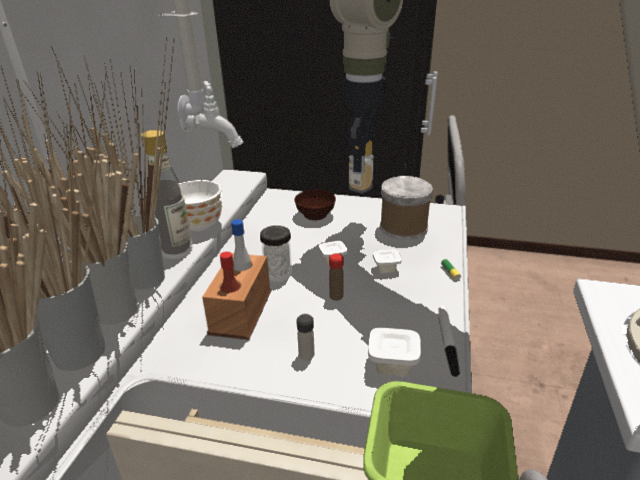

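View pics/top2.png

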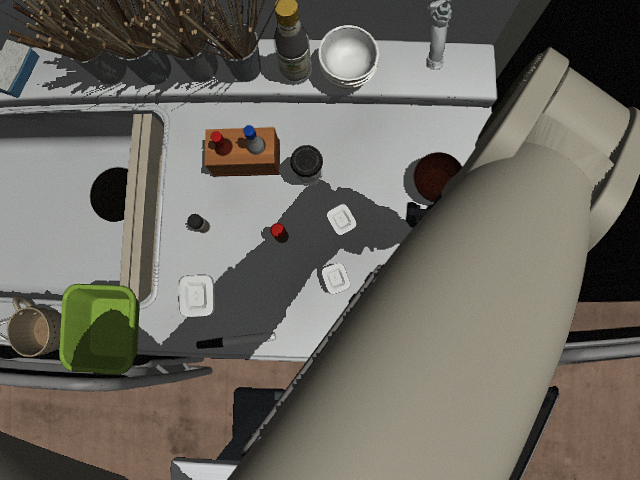

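```bash
python3 -m creep '{"hand":[30,30,30,30,30],"delta_pos":[[0.005,0.005,0],[0,0,0.03],[0,0,0.03],[0,0,0.03],[0,0,0.0085]],"turn":[0,0,0,0,0]}'
python3 -m creep '{"hand":[30,30,30,30,30],"delta_pos":[[0,0,0],[0,0,0],[0,0,0],[0,0,0],[0,0,0]],"turn":[0,0,0,0,0]}'
python3 g.py .5485 -.279 .0515 -5.3
```

```text
clock: 7.55
tcp_pos: [0.5481, -0.2792, 0.0509]
orientation: [-0.0, 0.999, -0.044, -0.001]
wrist_force: [-12.5, 8.1, 45.5]
finger_gap: 0.0445
clock: 7.97
tcp_pos: [0.5487, -0.2797, 0.0516]
orientation: [0.0, 0.999, -0.044, 0.0]
wrist_force: [0.8, -0.2, -1.0]
finger_gap: 0.0444
t 7.97 tcp [ 0.5487 -0.2797  0.0516] psi -5.03 tilt [ 0. -0. -1.] gap 0.0444 F [ 0.8 -0.2 -1. ] q6 2.63
tool delta/0.8: [-0.0004 -0.0008  0.0002] |mm| 0.7 turn units 0.05
```

```bash
python3 -m creep '{"hand":[64,64,64,64,64],"delta_pos":[[0,0,0],[0,0,0],[0,0,0],[0,0,0],[0,0,0]],"turn":[0,0,0,0,0]}'
python3 -m creep '{"hand":[64,64,64,64,64],"delta_pos":[[0,0,-0.01],[0,0,-0.03],[0,0,-0.04],[0,0,-0.04],[0,0,-0.04]],"turn":[0,0,0,0,0]}'
python3 g.py .542 -.022 .212 90
```

```text
clock: 8.38
tcp_pos: [0.5486, -0.2796, 0.0516]
orientation: [0.0, 0.999, -0.044, 0.0]
wrist_force: [0.5, 0.2, -0.6]
finger_gap: 0.064
clock: 8.8
tcp_pos: [0.5482, -0.2793, 0.1814]
orientation: [-0.0, 0.999, -0.044, -0.0]
wrist_force: [0.0, -0.2, 0.8]
finger_gap: 0.0642
t 8.8 tcp [ 0.5482 -0.2793  0.1814] psi -5.03 tilt [-0.  0. -1.] gap 0.0642 F [ 0.  -0.2  0.8] q6 2.63
tool delta/0.8: [-0.036  -0.3197 -0.0383] |mm| 259.2 turn units -19.01
```

```bash
python3 -m creep '{"hand":[64,64,64,64,64],"delta_pos":[[-0.003,-0.02,0],[-0.005,-0.045,0],[-0.005,-0.045,0],[-0.005,-0.045,0],[-0.005,-0.045,0]],"turn":[0,0,0,0,0]}'
python3 -m creep '{"hand":[64,64,64,64,64],"delta_pos":[[-0.005,-0.045,0],[-0.005,-0.045,0],[-0.003,-0.03,0],[0,0,0],[0,0,0]],"turn":[0,0,0,-1,-1]}'
python3 -m creep '{"hand":[64,64,64,64,64],"delta_pos":[[0,0,0],[0,0,0],[0,0,0],[0,0,0],[0,0,0]],"turn":[-1,-1,-1,-1,-1]}'
python3 -m creep '{"hand":[64,64,64,64,64],"delta_pos":[[0,0,0],[0,0,0],[0,0,0],[0,0,0],[0,0,0]],"turn":[-1,-1,-1,-1,-1]}'
python3 -m creep '{"hand":[64,64,64,64,64],"delta_pos":[[0,0,0],[0,0,0],[0,0,0],[0,0,0],[0,0,0]],"turn":[-1,-1,-1,-1,-1]}'
python3 -m creep '{"hand":[64,64,64,64,64],"delta_pos":[[0,0,0],[0,0,0],[0,0,0],[0,0,0],[0,0,0]],"turn":[-1,-1,0,0,0]}'
python3 g.py .542 -.0215 .047 90
python3 - <<'E'
from m import *
r=cam("top");C=cloud(r)
P=band(C,(.5485,-.279),.035,.08,.105);print(mec(P),np.median(P,0))
r=cam("side");C=cloud(r)
P=band(C,(.5485,-.279),.035,.08,.105);print(mec(P),np.median(P,0))
E
```

```text
clock: 9.22
tcp_pos: [0.544, -0.1171, 0.1801]
orientation: [0.0, 0.999, -0.044, 0.0]
wrist_force: [1.5, -0.0, -0.7]
finger_gap: 0.0638
clock: 9.63
tcp_pos: [0.5421, -0.0199, 0.1802]
orientation: [0.0, 0.999, 0.047, 0.0]
wrist_force: [-0.1, -0.1, -0.3]
finger_gap: 0.064
clock: 10.05
tcp_pos: [0.5423, -0.0218, 0.18]
orientation: [0.0, 0.965, 0.261, 0.0]
wrist_force: [-0.1, 0.2, 0.2]
finger_gap: 0.0642
clock: 10.47
tcp_pos: [0.5423, -0.0219, 0.18]
orientation: [0.0, 0.886, 0.463, 0.0]
wrist_force: [0.7, -0.8, 0.7]
finger_gap: 0.064
clock: 10.88
tcp_pos: [0.5423, -0.0219, 0.18]
orientation: [0.0, 0.765, 0.644, 0.0]
wrist_force: [-0.6, -0.2, -0.0]
finger_gap: 0.064
clock: 11.3
tcp_pos: [0.5424, -0.022, 0.1798]
orientation: [0.0, 0.708, 0.706, 0.0]
wrist_force: [-0.4, 0.1, 0.0]
finger_gap: 0.0643
t 11.3 tcp [ 0.5424 -0.022   0.1798] psi 89.85 tilt [ 0. -0. -1.] gap 0.0643 F [-0.4  0.1  0. ] q6 1.39
tool delta/0.8: [ 0.0006 -0.0005  0.166 ] |mm| 132.8 turn units -0.03
(array([ 0.54913652, -0.27960569]), 0.021080391481518745) [ 0.54803423 -0.27850273  0.09547074]
(array([ 0.55260235, -0.28027487]), 0.02422862872481346) [ 0.55853556 -0.26614069  0.09350741]
```

```bash
python3 -m creep '{"hand":[60,60,60,60,60],"delta_pos":[[0,0,0.025],[0,0,0.04],[0,0,0.04],[0,0,0.04],[0,0,0.02]],"turn":[0,0,0,0,0]}'
python3 -m creep '{"hand":[10,10,10,10,10],"delta_pos":[[0,0,0],[0,0,0],[0,0,0],[0,0,0],[0,0,0]],"turn":[0,0,0,0,0]}' 40
python3 -m creep '{"hand":[10,10,10,10,10],"delta_pos":[[0,0,0],[0,0,0],[0,0,0],[0,0,0],[0,0,0]],"turn":[0,0,0,0,0]}' 40
python3 g.py .542 -.0215 .047 90
```

```text
clock: 11.82
tcp_pos: [0.54, -0.0216, 0.044]
orientation: [-0.002, 0.708, 0.707, -0.001]
wrist_force: [-0.7, 0.7, 0.7]
finger_gap: 0.0603
clock: 12.23
tcp_pos: [0.5436, -0.0222, 0.049]
orientation: [0.001, 0.707, 0.707, 0.001]
wrist_force: [-0.1, -0.1, -0.4]
finger_gap: 0.0227
clock: 12.65
tcp_pos: [0.5433, -0.0222, 0.0488]
orientation: [0.001, 0.707, 0.707, 0.001]
wrist_force: [-0.9, -0.0, 6.0]
finger_gap: 0.022
t 12.65 tcp [ 0.5433 -0.0222  0.0488] psi 89.97 tilt [ 0.003 -0.001 -1.   ] gap 0.022 F [-0.9 -0.   6. ] q6 1.38
tool delta/0.8: [ 0.0009 -0.0017  0.0022] |mm| 2.3 turn units -0.01
```

```bash
python3 -m creep '{"hand":[10,10,10,10,10],"delta_pos":[[0,0,-0.015],[0,0,-0.035],[0,0,-0.035],[0,0,-0.015],[0,0,0]],"turn":[0,0,0,0,0]}' 40
python3 g.py .5555 -.2155 .128 90
python3 -m creep '{"hand":[10,10,10,10,10],"delta_pos":[[-0.02,0.001,0],[-0.04,0.003,0],[-0.045,0.003,0],[-0.045,0.003,0],[-0.045,0.003,0]],"turn":[0,0,0,0,0]}' 
python3 -m creep '{"hand":[10,10,10,10,10],"delta_pos":[[-0.03,0.002,0],[-0.017,0.001,0],[0,0,0],[0,0,0],[0,0,0]],"turn":[0,0,0,0,0]}' 
python3 g.py .5555 -.2155 .128 90
```

```text
clock: 13.07
tcp_pos: [0.5445, -0.0224, 0.1309]
orientation: [0.003, 0.707, 0.707, 0.002]
wrist_force: [1.1, 0.2, -0.0]
finger_gap: 0.0225
t 13.07 tcp [ 0.5445 -0.0224  0.1309] psi 89.97 tilt [ 0.006 -0.001 -1.   ] gap 0.0225 F [ 1.1  0.2 -0. ] q6 1.38
tool delta/0.8: [-0.2414  0.0138  0.004 ] |mm| 193.5 turn units -0.01
clock: 13.48
tcp_pos: [0.5518, -0.1789, 0.126]
orientation: [-0.001, 0.707, 0.707, -0.0]
wrist_force: [1.2, -0.3, -1.6]
finger_gap: 0.0223
clock: 13.9
tcp_pos: [0.5544, -0.2141, 0.1267]
orientation: [-0.001, 0.707, 0.707, -0.0]
wrist_force: [-0.1, -0.4, -1.2]
finger_gap: 0.0222
t 13.9 tcp [ 0.5544 -0.2141  0.1267] psi 90.02 tilt [-0.002  0.001 -1.   ] gap 0.0222 F [-0.1 -0.4 -1.2] q6 1.07
tool delta/0.8: [-0.0017  0.0014 -0.0016] |mm| 2.2 turn units 0.00
```

```bash
python3 -m creep '{"hand":[10,10,10,10,10],"delta_pos":[[-0.002,0.001,0.015],[0,0,0.025],[0,0,0.025],[0,0,0.016],[0,0,0.01]],"turn":[0,0,0,0,0]}'
python3 -m creep '{"hand":[10,10,10,10,10],"delta_pos":[[0,0,0.004],[0,0,0.003],[0,0,0.001],[0,0,0],[0,0,0]],"turn":[0,0,0,0,0]}' 
python3 g.py .5555 -.2155 .048 90
```

```text
clock: 14.32
tcp_pos: [0.5547, -0.2146, 0.0528]
orientation: [-0.002, 0.706, 0.708, -0.0]
wrist_force: [-0.6, 0.3, -1.3]
finger_gap: 0.022
clock: 14.73
tcp_pos: [0.5565, -0.2174, 0.0492]
orientation: [0.001, 0.707, 0.707, 0.0]
wrist_force: [0.0, 0.4, -1.9]
finger_gap: 0.0225
t 14.73 tcp [ 0.5565 -0.2174  0.0492] psi 89.98 tilt [ 0.001 -0.001 -1.   ] gap 0.0225 F [ 0.   0.4 -1.9] q6 1.06
tool delta/0.8: [ 0.0024 -0.0012  0.0015] |mm| 2.5 turn units -0.00
```

```bash
python3 -m creep '{"hand":[10,10,10,10,10],"delta_pos":[[0.001,0,0.0015],[0,0,0],[0,0,0],[0,0,0],[0,0,0]],"turn":[0,0,0,0,0]}'
python3 -m creep '{"hand":[45,45,45,45,45],"delta_pos":[[0,0,0],[0,0,0],[0,0,0],[0,0,0],[0,0,0]],"turn":[0,0,0,0,0]}'
python3 -m creep '{"hand":[45,45,45,45,45],"delta_pos":[[0,0,-0.01],[0,0,-0.03],[0,0,-0.045],[0,0,-0.045],[0,0,-0.045]],"turn":[0,0,0,0,0]}'
python3 g.py .682 .019 .24 91.8
```

```text
clock: 15.15
tcp_pos: [0.5566, -0.2173, 0.0488]
orientation: [0.001, 0.707, 0.707, 0.0]
wrist_force: [-1.8, -0.9, 5.8]
finger_gap: 0.0223
clock: 15.57
tcp_pos: [0.5558, -0.2164, 0.047]
orientation: [-0.0, 0.707, 0.707, -0.0]
wrist_force: [-0.8, 0.3, 0.8]
finger_gap: 0.0448
clock: 15.98
tcp_pos: [0.5554, -0.2161, 0.1889]
orientation: [-0.0, 0.707, 0.707, -0.0]
wrist_force: [0.8, -1.2, 0.3]
finger_gap: 0.0448
t 15.98 tcp [ 0.5554 -0.2161  0.1889] psi 89.97 tilt [-0.001  0.    -1.   ] gap 0.0448 F [ 0.8 -1.2  0.3] q6 1.07
tool delta/0.8: [ 0.294   0.1581 -0.0639] |mm| 271.9 turn units -0.37
```

```bash
python3 -m creep '{"hand":[55,55,55,55,55],"delta_pos":[[0.02,0.011,-0.01],[0.034,0.018,-0.01],[0.034,0.018,-0.01],[0.034,0.018,-0.01],[0.034,0.018,-0.01]],"turn":[0,0,0,0,0]}'
python3 -m creep '{"hand":[55,55,55,55,55],"delta_pos":[[0.034,0.018,-0.01],[0.034,0.018,0],[0.034,0.018,0],[0.024,0.014,0],[0.012,0.007,0]],"turn":[0,0,0,0,0]}'
python3 g.py .682 .019 .24 91.8
python3 - <<'E'
from m import *
r=cam("top")
cv2.imwrite("pics/top3.png",r["pixels"][:,:,::-1])
C=cloud(r)
for nm,c,rad,a,b in(("jar",(.549,-.28),.035,.08,.105),("rsh",(.555,-.216),.025,.066,.09)):
    P=band(C,c,rad,a,b)
    if len(P): print(nm,len(P),mec(P),np.median(P,0))
r=cam("side");C=cloud(r)
cv2.imwrite("pics/side3.png",r["pixels"][:,:,::-1])
for nm,c,rad,a,b in(("jar",(.549,-.28),.035,.08,.105),("rsh",(.555,-.216),.025,.066,.09)):
    P=band(C,c,rad,a,b)
    if len(P): print(nm,len(P),mec(P),np.median(P,0))
E
```

```text
clock: 16.4
tcp_pos: [0.6227, -0.0905, 0.2284]
orientation: [0.0, 0.707, 0.707, 0.0]
wrist_force: [1.5, -0.1, 0.6]
finger_gap: 0.055
clock: 16.82
tcp_pos: [0.6832, 0.0217, 0.2353]
orientation: [0.0, 0.706, 0.708, 0.0]
wrist_force: [0.1, -0.7, 0.1]
finger_gap: 0.0549
t 16.82 tcp [0.6832 0.0217 0.2353] psi 90.14 tilt [ 0.001  0.    -1.   ] gap 0.0549 F [ 0.1 -0.7  0.1] q6 1.48
tool delta/0.8: [-0.0033 -0.0015 -0.0058] |mm| 5.5 turn units -0.33
jar 583 (array([ 0.54913294, -0.27958959]), 0.021075107157230377) [ 0.54813564 -0.27858737  0.09534774]
rsh 184 (array([ 0.55599463, -0.21904282]), 0.012092860415577888) [ 0.55502229 -0.21768912  0.07941191]
jar 281 (array([ 0.54966599, -0.27804285]), 0.021495623514056206) [ 0.54833936 -0.26737979  0.09464579]
rsh 125 (array([ 0.5556286 , -0.21478145]), 0.01150655746459961) [ 0.55527006 -0.20986406  0.07658128]
```

View pics/side3.png

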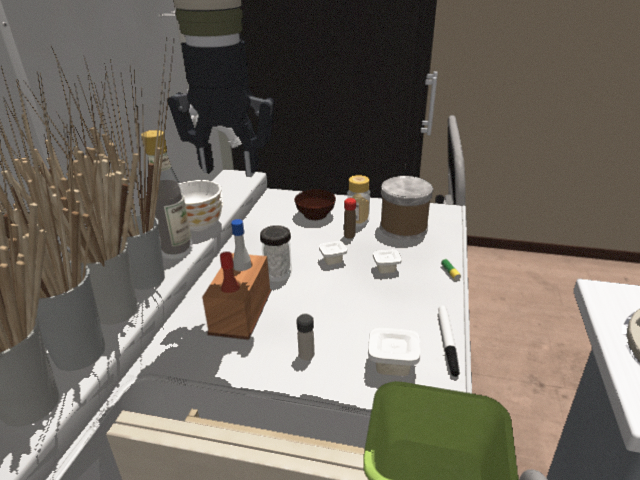

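```bash
python3 - <<'E'
from m import *
for c in("top","side"):
    P=cloud(cam(c)).reshape(-1,3)
    for z0 in(.08,.12,.16,.2,.24):
        m=(P[:,0]>.72)&(P[:,1]>-.06)&(P[:,1]<.1)&(P[:,2]>z0)&(P[:,2]<z0+.04)
        # also within arm exclusion
        Q=P[m]; print(c,z0,len(Q),np.nanpercentile(Q[:,0],[0,2,10]).round(3) if len(Q) else '', Q[Q[:,0].argmin()].round(3) if len(Q) else '')
E
python3 g.py .682 .019 .1 90
```

```text
top 0.08 734 [0.801 0.802 0.803] [ 0.801 -0.041  0.091]
top 0.12 918 [0.801 0.802 0.803] [ 0.801 -0.042  0.129]
top 0.16 777 [0.798 0.805 0.807] [0.798 0.019 0.198]
top 0.2 534 [0.788 0.794 0.808] [0.788 0.013 0.233]
top 0.24 553 [0.78  0.784 0.802] [0.78  0.005 0.279]
side 0.08 1471 [0.8   0.802 0.804] [ 0.8   -0.037  0.093]
side 0.12 1639 [0.8   0.802 0.803] [0.8   0.05  0.141]
side 0.16 1106 [0.787 0.794 0.8  ] [0.787 0.075 0.198]
side 0.2 1407 [0.72  0.78  0.789] [0.72  0.025 0.234]
side 0.24 2634 [0.72  0.724 0.784] [0.72  0.032 0.269]
t 17.02 tcp [0.6819 0.0181 0.235 ] psi 89.96 tilt [-0.001 -0.001 -1.   ] gap 0.0548 F [-0.2  0.1 -0.4] q6 1.48
tool delta/0.8: [0.0013 0.0002 0.1688] |mm| 135.0 turn units -0.01
```

```bash
python3 -m creep '{"hand":[55,55,55,55,55],"delta_pos":[[0.001,0,0.02],[0,0,0.04],[0,0,0.04],[0,0,0.035],[0,0,0.02]],"turn":[0,0,0,0,0]}'
python3 -m creep '{"hand":[10,10,10,10,10],"delta_pos":[[0,0,0.014],[0,0,0],[0,0,0],[0,0,0],[0,0,0]],"turn":[0,0,0,0,0]}' 60
python3 -m creep '{"hand":[10,10,10,10,10],"delta_pos":[[0,0,0],[0,0,0],[0,0,0],[0,0,0],[0,0,0]],"turn":[0,0,0,0,0]}' 60
python3 g.py .682 .019 .1 90
```

```text
clock: 17.43
tcp_pos: [0.6797, 0.0175, 0.1077]
orientation: [-0.002, 0.708, 0.706, -0.002]
wrist_force: [-0.3, 0.2, -1.0]
finger_gap: 0.0549
clock: 17.85
tcp_pos: [0.6831, 0.019, 0.1016]
orientation: [0.001, 0.707, 0.707, 0.001]
wrist_force: [-0.1, -1.3, -1.1]
finger_gap: 0.0254
clock: 18.27
tcp_pos: [0.6825, 0.0196, 0.1001]
orientation: [0.0, 0.707, 0.707, 0.0]
wrist_force: [0.0, -0.6, -0.8]
finger_gap: 0.0258
t 18.27 tcp [0.6825 0.0196 0.1001] psi 89.98 tilt [ 0.001 -0.    -1.   ] gap 0.0258 F [ 0.  -0.6 -0.8] q6 1.48
tool delta/0.8: [-0.0007 -0.0007  0.0001] |mm| 0.8 turn units -0.00
```

```bash
python3 -m creep '{"hand":[10,10,10,10,10],"delta_pos":[[0,0,-0.006],[0,0,-0.012],[0,0,-0.015],[0,0,-0.015],[0,0,-0.015]],"turn":[0,0,0,0,0]}' 60
python3 -m creep '{"hand":[10,10,10,10,10],"delta_pos":[[0,0,-0.02],[0,0,-0.02],[0,0,-0.015],[0,0,-0.01],[0,0,-0.004]],"turn":[0,0,0,0,0]}'
python3 g.py .651 -.201 .205 90
python3 - <<'E'
from m import *
r=cam("side");cv2.imwrite("pics/side4.png",r["pixels"][:,:,::-1])
E
```

```text
clock: 18.68
tcp_pos: [0.6823, 0.0196, 0.1516]
orientation: [0.0, 0.707, 0.707, 0.0]
wrist_force: [0.0, -0.0, -1.6]
finger_gap: 0.0259
clock: 19.1
tcp_pos: [0.6831, 0.0197, 0.208]
orientation: [0.001, 0.707, 0.707, 0.001]
wrist_force: [0.6, 0.4, -0.8]
finger_gap: 0.0257
t 19.1 tcp [0.6831 0.0197 0.208 ] psi 89.98 tilt [ 0.003  0.    -1.   ] gap 0.0257 F [ 0.6  0.4 -0.8] q6 1.48
tool delta/0.8: [-0.2759 -0.0401  0.0036] |mm| 223.1 turn units -0.00
```

View pics/side4.png

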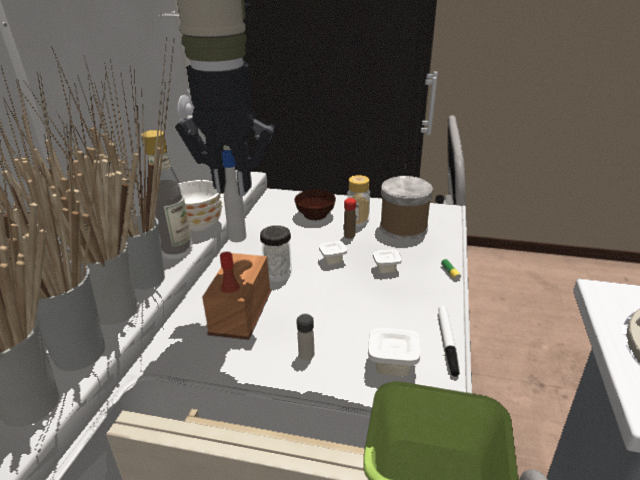

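The white bottle at (233,200) is clear of the holder and hanging straight. The red bottle is still in its well at (228,272).

```bash
python3 -m creep '{"hand":[10,10,10,10,10],"delta_pos":[[-0.015,-0.002,0],[-0.03,-0.004,0],[-0.04,-0.006,0],[-0.04,-0.006,0],[-0.04,-0.006,0]],"turn":[0,0,0,0,0]}'
python3 -m creep '{"hand":[10,10,10,10,10],"delta_pos":[[-0.04,-0.006,0],[-0.035,-0.005,0],[-0.02,-0.003,0],[-0.01,-0.001,0],[-0.005,0,0]],"turn":[0,0,0,0,0]}'
python3 -m creep '{"hand":[10,10,10,10,10],"delta_pos":[[0,0,0],[0,0,0.02],[0,0,0.03],[0,0,0.03],[0,0,0.02]],"turn":[0,0,0,0,0]}'
python3 g.py .651 -.201 .088 90
```

```text
clock: 19.57
tcp_pos: [0.6619, -0.114, 0.2041]
orientation: [-0.001, 0.707, 0.707, -0.001]
wrist_force: [0.8, 0.0, -2.1]
finger_gap: 0.0256
clock: 19.98
tcp_pos: [0.6503, -0.2017, 0.2046]
orientation: [-0.001, 0.708, 0.706, -0.0]
wrist_force: [-0.2, 0.0, -1.0]
finger_gap: 0.0257
clock: 20.4
tcp_pos: [0.6506, -0.1978, 0.1233]
orientation: [-0.001, 0.706, 0.708, -0.0]
wrist_force: [-0.3, -0.1, -0.9]
finger_gap: 0.026
t 20.4 tcp [ 0.6506 -0.1978  0.1233] psi 90.12 tilt [-0.002  0.001 -1.   ] gap 0.026 F [-0.3 -0.1 -0.9] q6 1.16
tool delta/0.8: [-0.004   0.0006  0.0441] |mm| 35.4 turn units 0.02
```

```bash
python3 -m creep '{"hand":[10,10,10,10,10],"delta_pos":[[-0.003,0.0005,0.01],[0,0,0.012],[0,0,0.01],[0,0,0.004],[0,0,0.003]],"turn":[0,0,0,0,0]}'
python3 g.py .651 -.201 .088 90
python3 -m creep '{"hand":[10,10,10,10,10],"delta_pos":[[0,0,0.002],[0,0,0],[0,0,0],[0,0,0],[0,0,0]],"turn":[0,0,0,0,0]}'
python3 g.py .651 -.201 .088 90
```

```text
clock: 20.82
tcp_pos: [0.6517, -0.2026, 0.0944]
orientation: [0.0, 0.707, 0.707, 0.0]
wrist_force: [0.2, -0.5, -0.8]
finger_gap: 0.0253
t 20.82 tcp [ 0.6517 -0.2026  0.0944] psi 89.99 tilt [ 0. -0. -1.] gap 0.0253 F [ 0.2 -0.5 -0.8] q6 1.15
tool delta/0.8: [ 0.002  -0.0009  0.008 ] |mm| 6.6 turn units -0.00
clock: 21.23
tcp_pos: [0.6517, -0.2031, 0.0933]
orientation: [0.0, 0.707, 0.707, 0.0]
wrist_force: [-1.2, 0.2, -1.4]
finger_gap: 0.0257
t 21.23 tcp [ 0.6517 -0.2031  0.0933] psi 89.96 tilt [ 0.001 -0.    -1.   ] gap 0.0257 F [-1.2  0.2 -1.4] q6 1.15
tool delta/0.8: [ 0.0026 -0.0009  0.0066] |mm| 5.7 turn units -0.01
```

```bash
python3 -m creep '{"hand":[10,10,10,10,10],"delta_pos":[[0.002,0,0.0015],[0,0,0.0015],[0,0,0.001],[0,0,0],[0,0,0]],"turn":[0,0,0,0,0]}'
python3 -m creep '{"hand":[10,10,10,10,10],"delta_pos":[[0,0,0.001],[0,0,0.0005],[0,0,0],[0,0,0],[0,0,0]],"turn":[0,0,0,0,0]}'
python3 g.py .651 -.201 .088 90
python3 - <<'E'
from m import *
r=cam("side");C=cloud(r);P=band(C,(.651,-.2),.03,.001,.06);print(P[:,2].min(),np.percentile(P[:,2],3),len(P)); cv2.imwrite("pics/side5.png",r["pixels"][130:330,220:480,::-1].repeat(3,0).repeat(3,1))
E
```

```text
clock: 21.65
tcp_pos: [0.6513, -0.2012, 0.0893]
orientation: [-0.0, 0.707, 0.707, -0.0]
wrist_force: [-0.0, 0.8, -1.5]
finger_gap: 0.0257
clock: 22.07
tcp_pos: [0.6514, -0.2013, 0.0883]
orientation: [0.0, 0.707, 0.707, -0.0]
wrist_force: [0.6, 0.1, -1.1]
finger_gap: 0.0256
t 22.07 tcp [ 0.6514 -0.2013  0.0883] psi 89.97 tilt [ 0. -0. -1.] gap 0.0256 F [ 0.6  0.1 -1.1] q6 1.15
tool delta/0.8: [ 0.0004 -0.0006  0.0004] |mm| 0.6 turn units -0.01
0.00100295129915573 0.00135218750616791 378
```

View pics/side5.png

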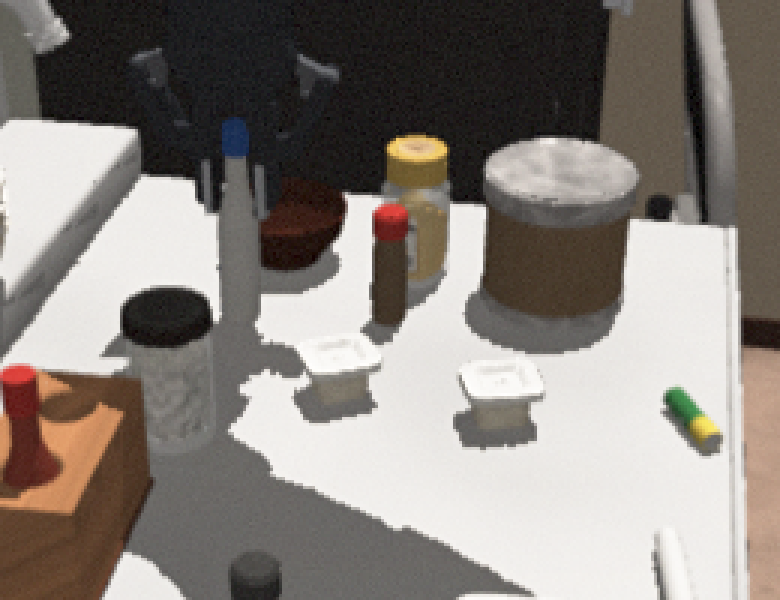

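The bottle stands just left of the bowl, with its base at about (238,325). It is close to touching down, so I'll creep down until I feel contact.

```bash
python3 -m creep '{"hand":[10,10,10,10,10],"delta_pos":[[0,0,0.001],[0,0,0],[0,0,0],[0,0,0],[0,0,0]],"turn":[0,0,0,0,0]}'
python3 g.py .651 -.201 .088 90
```

```text
clock: 22.53
tcp_pos: [0.6514, -0.2013, 0.0875]
orientation: [0.0, 0.707, 0.707, -0.0]
wrist_force: [-0.3, -0.4, -1.8]
finger_gap: 0.0257
t 22.53 tcp [ 0.6514 -0.2013  0.0875] psi 89.97 tilt [ 0. -0. -1.] gap 0.0257 F [-0.3 -0.4 -1.8] q6 1.15
tool delta/0.8: [ 0.0003 -0.0005 -0.0006] |mm| 0.7 turn units -0.01
```

```bash
python3 -m creep '{"hand":[10,10,10,10,10],"delta_pos":[[0,0,0.001],[0,0,0],[0,0,0],[0,0,0],[0,0,0]],"turn":[0,0,0,0,0]}'
python3 g.py .651 -.201 .088 90
```

```text
clock: 22.95
tcp_pos: [0.6514, -0.2013, 0.0867]
orientation: [0.0, 0.707, 0.707, -0.0]
wrist_force: [-0.3, -0.2, -1.8]
finger_gap: 0.0255
t 22.95 tcp [ 0.6514 -0.2013  0.0867] psi 89.97 tilt [ 0. -0. -1.] gap 0.0255 F [-0.3 -0.2 -1.8] q6 1.15
tool delta/0.8: [ 0.0003 -0.0005 -0.0016] |mm| 1.4 turn units -0.01
```

```bash
python3 -m creep '{"hand":[10,10,10,10,10],"delta_pos":[[0,0,0.001],[0,0,0],[0,0,0],[0,0,0.001],[0,0,0]],"turn":[0,0,0,0,0]}'
python3 g.py .651 -.201 .088 90
```

```text
clock: 23.37
tcp_pos: [0.6517, -0.2014, 0.0863]
orientation: [0.001, 0.707, 0.707, 0.0]
wrist_force: [-2.2, 1.0, 5.0]
finger_gap: 0.026
t 23.37 tcp [ 0.6517 -0.2014  0.0863] psi 89.97 tilt [ 0.001 -0.001 -1.   ] gap 0.026 F [-2.2  1.   5. ] q6 1.15
tool delta/0.8: [ 0.0005 -0.0008 -0.0021] |mm| 1.9 turn units -0.01
```

Contact. Now I'll release and retreat.

```bash
python3 -m creep '{"hand":[50,50,50,50,50],"delta_pos":[[0,0,0],[0,0,0],[0,0,0],[0,0,0],[0,0,0]],"turn":[0,0,0,0,0]}'
python3 -m creep '{"hand":[50,50,50,50,50],"delta_pos":[[0,0,-0.01],[0,0,-0.03],[0,0,-0.045],[0,0,-0.045],[0,0,-0.045]],"turn":[0,0,0,0,0]}'
python3 g.py .435 .113 .24 93
```

```text
clock: 23.78
tcp_pos: [0.6513, -0.2012, 0.0848]
orientation: [-0.0, 0.707, 0.707, -0.0]
wrist_force: [-0.8, -1.2, 0.5]
finger_gap: 0.05
clock: 24.2
tcp_pos: [0.651, -0.201, 0.227]
orientation: [-0.0, 0.707, 0.707, -0.0]
wrist_force: [0.4, -0.3, -0.2]
finger_gap: 0.0498
t 24.2 tcp [ 0.651 -0.201  0.227] psi 89.97 tilt [-0.  0. -1.] gap 0.0498 F [ 0.4 -0.3 -0.2] q6 1.15
tool delta/0.8: [ 0.3924 -0.2702 -0.0162] |mm| 381.4 turn units -0.61
```

```bash
python3 -m creep '{"hand":[50,50,50,50,50],"delta_pos":[[0.018,-0.012,-0.01],[0.036,-0.025,0],[0.036,-0.025,0],[0.036,-0.025,0],[0.036,-0.025,0]],"turn":[0,0,0,0,0]}'
python3 -m creep '{"hand":[85,85,85,85,85],"delta_pos":[[0.036,-0.025,0],[0.036,-0.025,0],[0.036,-0.025,0],[0.036,-0.025,0],[0.036,-0.025,0]],"turn":[0,0,0,0,0]}'
python3 -m creep '{"hand":[85,85,85,85,85],"delta_pos":[[0.032,-0.022,0],[0.016,-0.011,0],[0,0,0],[0,0,0],[0,0,0]],"turn":[0,0,-0.6,0,0]}'
python3 g.py .435 .113 .027 93
python3 - <<'E'
from m import *
for c in("top","side"):
    r=cam(c);C=cloud(r)
    cv2.imwrite(f"pics/{c}6.png",r["pixels"][:,:,::-1])
    for nm,cc,rad,a,b in(("tub",(.435,.113),.055,.037,.055),("white",(.651,-.2),.025,.05,.15)):
        P=band(C,cc,rad,a,b)
        if len(P)<5: print(c,nm,len(P));continue
        rc=cv2.minAreaRect((P[:,:2]*1000).astype(np.float32)); print(c,nm,len(P),mec(P)[0].round(4),np.round(rc[0]+rc[1]+(rc[2],),1))
E
```

```text
clock: 24.62
tcp_pos: [0.5609, -0.0706, 0.2338]
orientation: [0.0, 0.708, 0.707, 0.0]
wrist_force: [1.3, -0.3, 0.2]
finger_gap: 0.0503
clock: 25.03
tcp_pos: [0.4608, 0.0736, 0.2338]
orientation: [0.0, 0.707, 0.707, 0.0]
wrist_force: [0.2, 0.9, 0.4]
finger_gap: 0.0854
clock: 25.45
tcp_pos: [0.4358, 0.111, 0.2338]
orientation: [0.001, 0.689, 0.725, 0.0]
wrist_force: [-0.3, -0.7, 0.1]
finger_gap: 0.085
t 25.45 tcp [0.4358 0.111  0.2338] psi 92.93 tilt [ 0.001 -0.    -1.   ] gap 0.085 F [-0.3 -0.7  0.1] q6 1.59
tool delta/0.8: [ 0.0026 -0.0012  0.2584] |mm| 206.8 turn units -0.01
top tub 1349 [0.4354 0.1122] [435.6 111.5  67.8  59.1   2.3]
top white 348 [ 0.6519 -0.2009] [ 651.1 -200.    25.4   22.    63.7]
side tub 1617 [0.4351 0.1143] [435.4 113.9  67.   61.1   4.2]
side white 477 [ 0.6519 -0.1978] [ 652.1 -196.2   22.8   25.2   83. ]
```

View pics/side6.png

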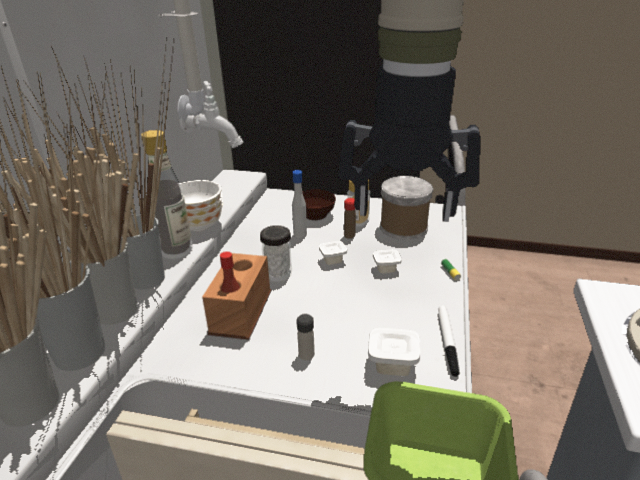

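View pics/top6.png

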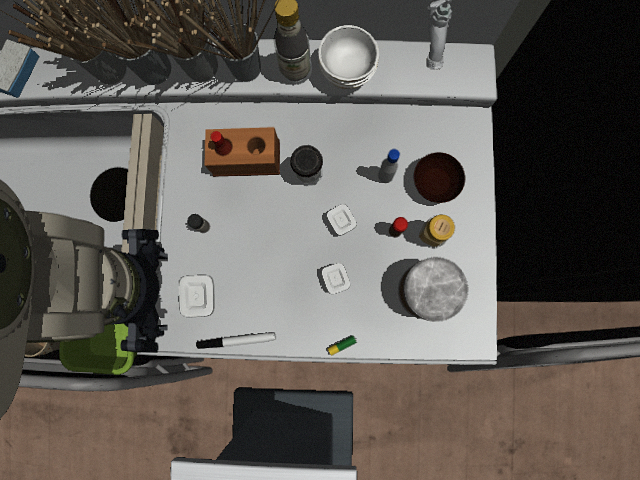

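The bottle (392,165), shaker (400,226) and jar (440,230) are in place. The tub is at (196,296). Before lowering, I'll check clearance to the green basket, the board and the pen.

```bash
python3 - <<'E'
from m import *
r=cam("top");P=cloud(r).reshape(-1,3)
r2=cam("side");P2=cloud(r2).reshape(-1,3)
for nm,Q in(("top",P),("side",P2)):
    m=(Q[:,2]>.008)&(Q[:,2]<.15)&(abs(Q[:,0]-.435)<.1)&(Q[:,1]>.04)&(Q[:,1]<.24)
    m&=~((abs(Q[:,0]-.435)<.042)&(abs(Q[:,1]-.113)<.042))
    Z=Q[m]
    # grid map of max z
    for xi in np.arange(.34,.53,.02):
        row=[]
        for yi in np.arange(.04,.24,.02):
            k=(Z[:,0]>=xi)&(Z[:,0]<xi+.02)&(Z[:,1]>=yi)&(Z[:,1]<yi+.02)
            row.append(int(1000*Z[k][:,2].max()) if k.sum()>1 else 0)
        print(nm,round(xi,2),row)
E
```

```text
top 0.34 [16, 19, 18, 16, 0, 0, 0, 0, 76, 0]
top 0.36 [18, 17, 18, 10, 0, 0, 0, 0, 0, 0]
top 0.38 [0, 0, 0, 0, 0, 0, 0, 0, 0, 0]
top 0.4 [0, 0, 0, 0, 0, 0, 0, 0, 0, 0]
top 0.42 [0, 0, 0, 0, 0, 0, 0, 0, 0, 0]
top 0.44 [0, 0, 0, 0, 0, 0, 0, 0, 0, 0]
top 0.46 [0, 0, 0, 0, 0, 0, 0, 0, 0, 0]
top 0.48 [0, 0, 0, 0, 0, 0, 0, 0, 0, 0]
top 0.5 [0, 0, 0, 0, 0, 0, 0, 0, 0, 0]
top 0.52 [0, 0, 0, 0, 0, 0, 0, 0, 0, 0]
side 0.34 [14, 16, 17, 15, 0, 0, 0, 0, 76, 48]
side 0.36 [15, 16, 14, 0, 0, 0, 0, 0, 76, 45]
side 0.38 [0, 0, 0, 0, 0, 0, 0, 0, 76, 49]
side 0.4 [0, 0, 0, 0, 0, 0, 0, 0, 76, 46]
side 0.42 [0, 0, 0, 0, 0, 0, 0, 0, 76, 76]
side 0.44 [0, 0, 0, 0, 0, 0, 0, 0, 74, 76]
side 0.46 [0, 0, 0, 0, 0, 0, 0, 0, 0, 0]
side 0.48 [0, 0, 0, 0, 0, 0, 0, 0, 0, 0]
side 0.5 [0, 0, 0, 0, 0, 0, 0, 0, 0, 0]
side 0.52 [0, 0, 0, 0, 0, 0, 0, 0, 0, 0]
```

```bash
python3 -m creep '{"hand":[85,85,85,85,85],"delta_pos":[[0.002,-0.001,0.02],[0,0,0.04],[0,0,0.04],[0,0,0.04],[0,0,0.035]],"turn":[0,0,0,0,0]}'
python3 -m creep '{"hand":[85,85,85,85,85],"delta_pos":[[0,0,0.02],[0,0,0.005],[0,0,0],[0,0,0],[0,0,0]],"turn":[0,0,0,0,0]}'
python3 g.py .435 .113 .025 93
python3 - <<'E'
from m import *
r=cam("side");cv2.imwrite("pics/side7.png",r["pixels"][230:430,280:540,::-1].repeat(3,0).repeat(3,1))
E
```

```text
clock: 26.07
tcp_pos: [0.4345, 0.1119, 0.0913]
orientation: [-0.0, 0.689, 0.725, -0.0]
wrist_force: [0.4, -0.2, -0.5]
finger_gap: 0.085
clock: 26.48
tcp_pos: [0.4361, 0.1124, 0.0744]
orientation: [0.001, 0.689, 0.725, 0.001]
wrist_force: [-0.1, 0.0, 0.0]
finger_gap: 0.0853
t 26.48 tcp [0.4361 0.1124 0.0744] psi 92.94 tilt [ 0.003  0.    -1.   ] gap 0.0853 F [-0.1  0.   0. ] q6 1.59
tool delta/0.8: [ 0.0009 -0.0015  0.0618] |mm| 49.4 turn units -0.01
```

View pics/side7.png

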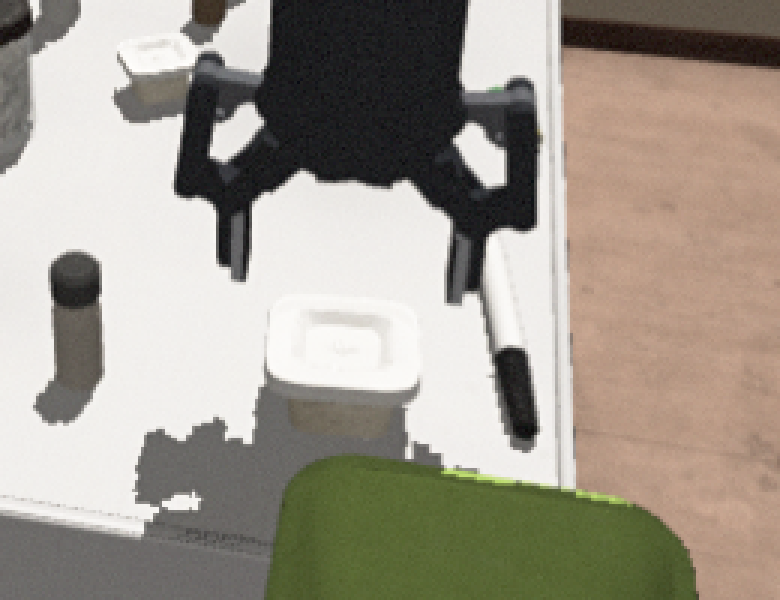

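```bash
python3 -m creep '{"hand":[85,85,85,85,85],"delta_pos":[[0.001,-0.001,0.015],[0,0,0.02],[0,0,0.016],[0,0,0.008],[0,0,0.002]],"turn":[0,0,0,0,0]}'
python3 -m creep '{"hand":[60,60,60,60,60],"delta_pos":[[0,0,0],[0,0,0],[0,0,0],[0,0,0],[0,0,0]],"turn":[0,0,0,0,0]}' 30
python3 -m creep '{"hand":[60,60,60,60,60],"delta_pos":[[0,0,0],[0,0,0],[0,0,0],[0,0,0],[0,0,0]],"turn":[0,0,0,0,0]}' 40
python3 g.py .435 .113 .025 93
python3 - <<'E'
from m import *
r=cam("side");cv2.imwrite("pics/side8.png",r["pixels"][230:430,280:540,::-1].repeat(3,0).repeat(3,1))
E
```

```text
clock: 26.95
tcp_pos: [0.4338, 0.1132, 0.0241]
orientation: [-0.0, 0.689, 0.725, -0.0]
wrist_force: [-0.8, 0.5, 0.9]
finger_gap: 0.0849
clock: 27.37
tcp_pos: [0.4344, 0.1133, 0.0254]
orientation: [0.0, 0.689, 0.725, 0.001]
wrist_force: [-2.6, 0.8, 6.1]
finger_gap: 0.067
clock: 27.78
tcp_pos: [0.4344, 0.1133, 0.0255]
orientation: [0.0, 0.689, 0.725, 0.001]
wrist_force: [-2.4, -0.5, 8.0]
finger_gap: 0.0669
t 27.78 tcp [0.4344 0.1133 0.0255] psi 92.98 tilt [ 0.001  0.    -1.   ] gap 0.0669 F [-2.4 -0.5  8. ] q6 1.59
tool delta/0.8: [-0.0004  0.0007  0.0006] |mm| 0.8 turn units -0.00
```

View pics/side8.png

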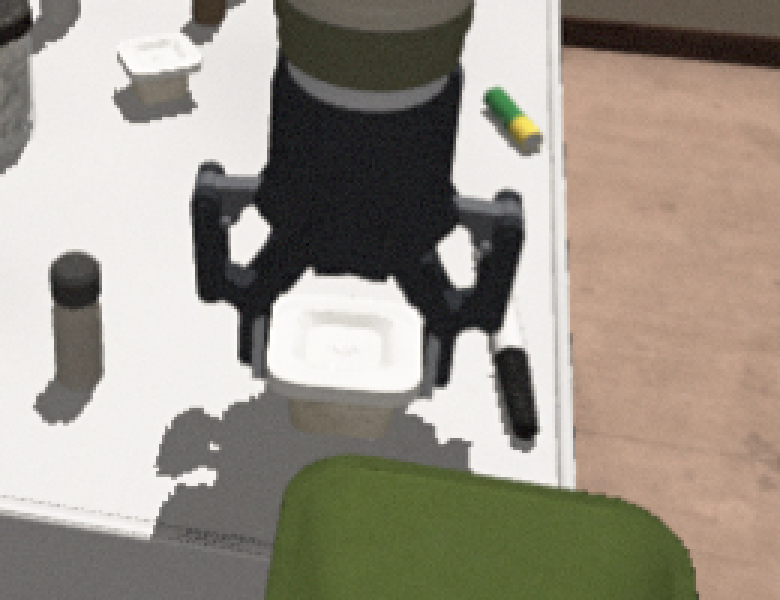

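```bash
python3 -m creep '{"hand":[60,60,60,60,60],"delta_pos":[[0,0,-0.008],[0,0,-0.02],[0,0,-0.03],[0,0,-0.03],[0,0,-0.03]],"turn":[0,0,0,0,0]}' 40
python3 -m creep '{"hand":[60,60,60,60,60],"delta_pos":[[0,0,-0.02],[0,0,-0.01],[0,0,-0.005],[0,0,0],[0,0,0]],"turn":[0,0,0,0,0]}'
python3 g.py .454 -.2705 .146 93
python3 - <<'E'
from m import *
r=cam("side");cv2.imwrite("pics/side9.png",r["pixels"][:,:,::-1])
E
```

```text
clock: 28.25
tcp_pos: [0.4337, 0.1131, 0.1201]
orientation: [0.0, 0.689, 0.725, -0.0]
wrist_force: [-0.1, 0.3, -1.7]
finger_gap: 0.0666
clock: 28.67
tcp_pos: [0.4334, 0.1131, 0.1459]
orientation: [-0.0, 0.689, 0.725, -0.0]
wrist_force: [0.1, -0.7, -1.5]
finger_gap: 0.0668
t 28.67 tcp [0.4334 0.1131 0.1459] psi 92.97 tilt [-0.001 -0.    -1.   ] gap 0.0668 F [ 0.1 -0.7 -1.5] q6 1.59
tool delta/0.8: [-0.4802  0.0009 -0.    ] |mm| 384.2 turn units -0.01
```

View pics/side9.png

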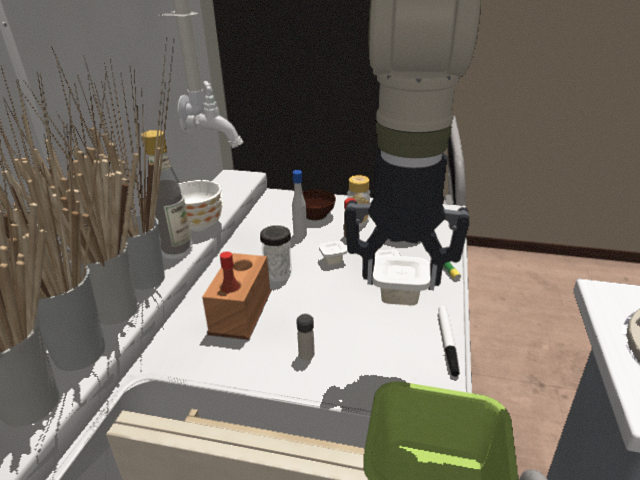

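```bash
python3 -m creep '{"hand":[60,60,60,60,60],"delta_pos":[[-0.01,0,0],[-0.025,0,0],[-0.035,0,0],[-0.04,0,0],[-0.04,0,0]],"turn":[0,0,0,0,0]}'
python3 -m creep '{"hand":[60,60,60,60,60],"delta_pos":[[-0.04,0,0],[-0.04,0,0],[-0.04,0,0],[-0.04,0,0],[-0.04,0,0]],"turn":[0,0,0,0,0]}'
python3 -m creep '{"hand":[60,60,60,60,60],"delta_pos":[[-0.04,0,0],[-0.035,0,0],[-0.025,0,0],[-0.015,0,0],[-0.01,0,0]],"turn":[0,0,0,0,0]}'
python3 -m creep '{"hand":[60,60,60,60,60],"delta_pos":[[-0.005,0.001,0],[0,0,0],[0,0,0],[0,0,0],[0,0,0]],"turn":[0,0,0,0,0]}'
python3 g.py .454 -.2705 .1195 93
```

```text
clock: 29.13
tcp_pos: [0.4393, -0.0079, 0.1458]
orientation: [-0.001, 0.688, 0.726, -0.001]
wrist_force: [1.2, -0.4, -1.1]
finger_gap: 0.0668
clock: 29.55
tcp_pos: [0.4473, -0.1683, 0.1457]
orientation: [-0.001, 0.689, 0.725, -0.0]
wrist_force: [0.6, 0.7, -1.2]
finger_gap: 0.0667
clock: 29.97
tcp_pos: [0.4528, -0.2677, 0.1457]
orientation: [-0.001, 0.689, 0.725, -0.0]
wrist_force: [0.4, 0.6, -0.8]
finger_gap: 0.0668
clock: 30.38
tcp_pos: [0.4545, -0.2692, 0.1468]
orientation: [-0.0, 0.688, 0.726, 0.0]
wrist_force: [0.5, -0.4, -1.6]
finger_gap: 0.0666
t 30.38 tcp [ 0.4545 -0.2692  0.1468] psi 93.05 tilt [-0.  0. -1.] gap 0.0666 F [ 0.5 -0.4 -1.6] q6 0.83
tool delta/0.8: [-0.0016 -0.0008  0.0341] |mm| 27.3 turn units 0.01
```

```bash
python3 -m creep '{"hand":[60,60,60,60,60],"delta_pos":[[-0.001,0,0.008],[0,0,0.008],[0,0,0.007],[0,0,0.004],[0,0,0.003]],"turn":[0,0,0,0,0]}'
python3 -m creep '{"hand":[60,60,60,60,60],"delta_pos":[[0,0,0.0015],[0,0,0],[0,0,0.001],[0,0,0],[0,0,0]],"turn":[0,0,0,0,0]}'
python3 g.py .454 -.2705 .1195 93
python3 - <<'E'
from m import *
r=cam("side");cv2.imwrite("pics/side10.png",r["pixels"][130:330,280:540,::-1].repeat(3,0).repeat(3,1))
E
```

```text
clock: 30.8
tcp_pos: [0.4542, -0.2706, 0.1217]
orientation: [-0.001, 0.689, 0.725, -0.0]
wrist_force: [0.8, -0.3, -2.2]
finger_gap: 0.0667
clock: 31.22
tcp_pos: [0.4547, -0.2712, 0.1209]
orientation: [0.0, 0.689, 0.725, 0.0]
wrist_force: [-0.1, 0.6, -0.8]
finger_gap: 0.0665
t 31.22 tcp [ 0.4547 -0.2712  0.1209] psi 92.97 tilt [ 0. -0. -1.] gap 0.0665 F [-0.1  0.6 -0.8] q6 0.83
tool delta/0.8: [ 0.0009 -0.0009  0.0018] |mm| 1.7 turn units -0.01
```

View pics/side10.png

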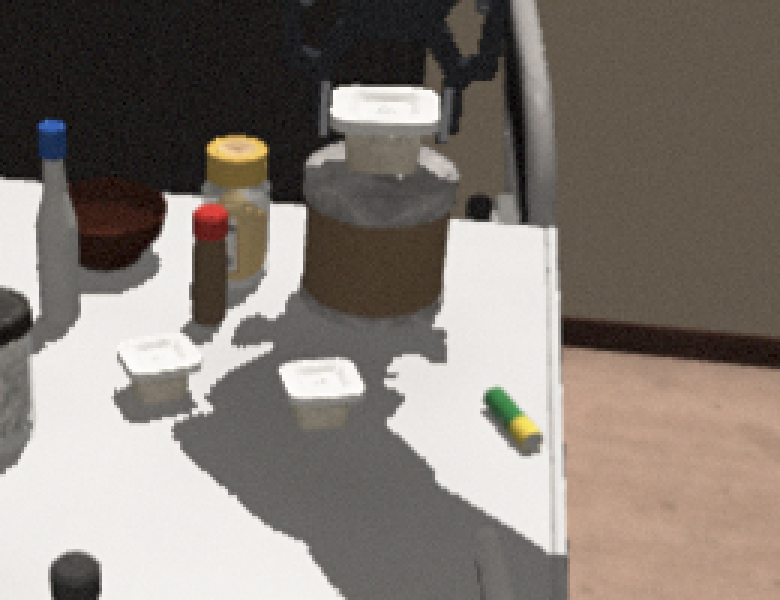

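The tub (385,130 in the crop) is centred just above the drum lid. I'll creep down to contact.

```bash
python3 -m creep '{"hand":[60,60,60,60,60],"delta_pos":[[0,0,0.001],[0,0,0],[0,0,0.001],[0,0,0],[0,0,0]],"turn":[0,0,0,0,0]}'
python3 g.py .454 -.2705 .1195 93
```

```text
clock: 31.68
tcp_pos: [0.4548, -0.2713, 0.1199]
orientation: [0.001, 0.689, 0.725, -0.0]
wrist_force: [-0.8, 1.7, 5.8]
finger_gap: 0.0662
t 31.68 tcp [ 0.4548 -0.2713  0.1199] psi 92.97 tilt [ 0.001 -0.001 -1.   ] gap 0.0662 F [-0.8  1.7  5.8] q6 0.83
tool delta/0.8: [ 0.0011 -0.0009  0.0005] |mm| 1.2 turn units -0.01
```

```bash
python3 -m creep '{"hand":[84,84,84,84,84],"delta_pos":[[0,0,0],[0,0,0],[0,0,0],[0,0,0],[0,0,0]],"turn":[0,0,0,0,0]}'
python3 -m creep '{"hand":[84,84,84,84,84],"delta_pos":[[0,0,-0.01],[0,0,-0.025],[0,0,-0.04],[0,0,-0.045],[0,0,-0.03]],"turn":[0,0,0,0,0]}'
python3 -m creep '{"hand":[84,84,84,84,84],"delta_pos":[[0.02,0,0],[0.04,0,0],[0.04,0,0],[0.04,0,0],[0.04,0,0]],"turn":[0,0,0,0,0]}'
python3 -m creep '{"hand":[84,84,84,84,84],"delta_pos":[[0.04,0,0],[0.04,0,0],[0.04,0,0],[0.03,0,0],[0.02,0,0]],"turn":[0,0,0,0,0]}'
cat > chk.py <<'E'
from m import *
import sys
n=sys.argv[1]
T=dict(bowl=((.643,-.288),.06,.03,.05),drum=((.454,-.271),.06,.085,.1),tub=((.454,-.27),.055,.13,.15),jar=((.549,-.28),.035,.08,.105),rsh=((.555,-.216),.025,.066,.09),white=((.651,-.2),.025,.05,.15),red_b=((.675,.07),.03,.077,.13),dark=((.556,.117),.025,.055,.075),black=((.657,-.067),.035,.07,.095))
for c in("top","side"):
    r=cam(c);C=cloud(r);cv2.imwrite(f"pics/{c}{n}.png",r["pixels"][:,:,::-1])
    for k,(p,rad,a,b) in T.items():
        P=band(C,p,rad,a,b)
        if len(P)<5: print(c,k,len(P));continue
        rc=cv2.minAreaRect((P[:,:2]*1000).astype(np.float32))
        mc,mr=mec(P); d=mc-np.array([.643,-.288]); ex=np.array([.9957,-.0922]); ey=np.array([.0922,.9957])
        print(c,k,len(P),'mec',mc.round(4),round(float(mr),3),'bowlframe',(d@ex).round(4),(d@ey).round(4),'rect',np.round(rc[0]),np.round(rc[1]),'zmax',P[:,2].max().round(3),'zmed',np.median(P[:,2]).round(3))
E
python3 chk.py 11; python3 g.py .454 -.27 .2
```

```text
clock: 32.1
tcp_pos: [0.4545, -0.271, 0.1189]
orientation: [-0.0, 0.689, 0.725, -0.0]
wrist_force: [0.3, -0.6, 0.6]
finger_gap: 0.0838
clock: 32.52
tcp_pos: [0.455, -0.2714, 0.2427]
orientation: [0.001, 0.689, 0.725, 0.0]
wrist_force: [0.2, -0.4, -0.4]
finger_gap: 0.0839
clock: 32.93
tcp_pos: [0.4465, -0.1257, 0.239]
orientation: [-0.0, 0.689, 0.725, 0.0]
wrist_force: [0.0, 0.4, -0.2]
finger_gap: 0.0837
clock: 33.35
tcp_pos: [0.439, 0.0111, 0.2391]
orientation: [-0.0, 0.688, 0.726, 0.0]
wrist_force: [0.4, 0.5, -0.2]
finger_gap: 0.0837
top bowl 403 mec [ 0.6431 -0.2885] 0.044 bowlframe 0.0002 -0.0005 rect [ 643. -289.] [86. 87.] zmax 0.043 zmed 0.037
top drum 1461 mec [ 0.4535 -0.2721] 0.05 bowlframe -0.1902 -0.0017 rect [ 453. -272.] [97. 99.] zmax 0.098 zmed 0.092
top tub 1778 mec [ 0.4552 -0.2717] 0.039 bowlframe -0.1885 -0.001 rect [ 455. -272.] [69. 59.] zmax 0.142 zmed 0.137
top jar 583 mec [ 0.5493 -0.2798] 0.021 bowlframe -0.0941 -0.0005 rect [ 549. -279.] [40. 39.] zmax 0.101 zmed 0.095
top rsh 183 mec [ 0.556  -0.2185] 0.012 bowlframe -0.0931 0.0612 rect [ 556. -219.] [21. 2
[... 974 characters left out ...]
138] 0.011 bowlframe -0.0938 0.0658 rect [ 556. -213.] [21. 20.] zmax 0.082 zmed 0.077
side white 473 mec [ 0.6515 -0.1952] 0.013 bowlframe -0.0001 0.0932 rect [ 652. -196.] [24. 22.] zmax 0.139 zmed 0.086
side red_b 421 mec [0.6799 0.0765] 0.011 bowlframe 0.0032 0.3664 rect [679.  76.] [19. 19.] zmax 0.129 zmed 0.105
side dark 262 mec [0.5563 0.1172] 0.012 bowlframe -0.1237 0.3954 rect [555. 117.] [23. 22.] zmax 0.07 zmed 0.067
side black 559 mec [ 0.6559 -0.0633] 0.027 bowlframe -0.0079 0.2249 rect [656. -64.] [51. 52.] zmax 0.087 zmed 0.084
t 33.45 tcp [0.4392 0.0109 0.2391] psi 93.2 tilt [-0.  0. -1.] gap 0.0843 F [0.9 0.2 0.1] q6 1.36
tool delta/0.8: [-0.3516 -0.0011  0.0487] |mm| 284.0
```

View pics/side11.png

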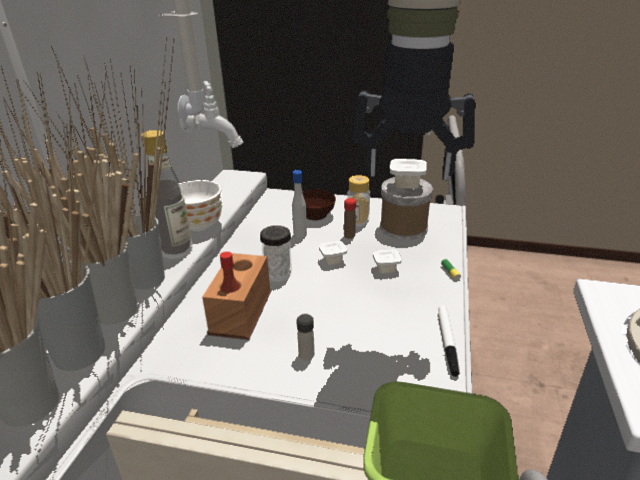

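View pics/top11.png

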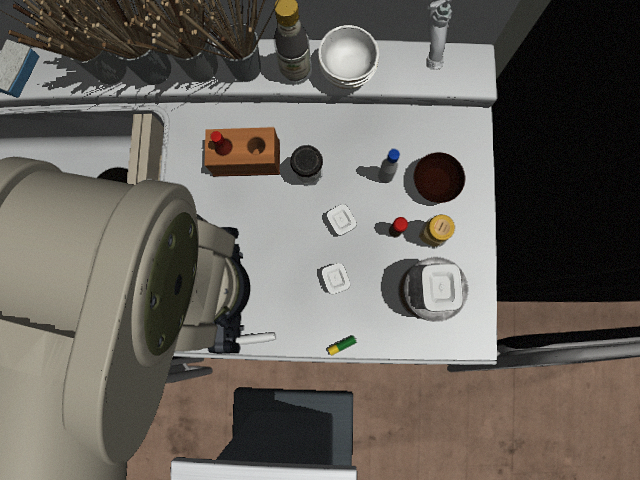

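The tub is on the drum at (440,288) in the top view, the jar is at (440,230), the shaker at (400,226), and the bottle base is near (388,175). All four are upright, and the arm is clear and high. I'll let it settle, then hand in.

```bash
python3 -m creep '{"hand":[84,84,84,84,84],"delta_pos":[[0,0,0],[0,0,0],[0,0,0],[0,0,0],[0,0,0]],"turn":[0,0,0,0,0]}'; python3 -c "
from workcell import env
print(abs(env.get_state()['qvel']).max()); print(env.hand_in())"
```

```text
clock: 33.87
tcp_pos: [0.4402, 0.0078, 0.239]
orientation: [-0.0, 0.689, 0.725, -0.0]
wrist_force: [-0.0, 0.7, 0.4]
finger_gap: 0.0841
0.004538659844174858
the job is handed in; nothing more can be done
None
```

All four items are in place and the job was handed in at about 34 s. It reports no verdict, so the results below are my own last camera checks, given in the bowl's frame.

| Item | Measured position | Required |
|---|---|---|
| Spice jar | about 94 mm from the bowl and 95 mm from the drum, within 2 mm of the line | under 108 mm from each, within 15 mm of the line |
| Red-capped shaker | about 63 mm left of the jar, within 2 mm of square | 48–80 mm, within 20 mm |
| White bottle | 88–93 mm left of the bowl, within 2 mm of square | 72.5–102.5 mm, within 15 mm |
| Tub (the largest of three) | within about 2 mm of the drum's centre, lid top at about 0.14 m, so it is sitting on the drum | within 13 mm |

- **Items to leave alone:** the red bottle, dark-capped shaker and black-lidded jar were all within about 2 mm of where they started. The arm hid most of the dark-capped shaker from the top camera at the end, so that one rests on the side camera alone.
- **Disagreement:** the two cameras differ by 2–5 mm in y, most for the white bottle (88 mm from the top, 93 mm from the side). Both readings are within limits.
- **Force:** setting the jar down gave a brief 45 N reading at the wrist, under the 120 N limit. The other three touched down at no more than about 6 N.

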